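# Lay out the stacked caddies of the tea station

## Task

The tea station has to be laid for breakfast: take the stack of white caddies apart and set all four, the wide one standing by itself included, each in the wooden coaster made for its shape and size, upright and flat on the coaster's floor inside the lip. Never tip a caddy over, and leave the jam jar and the sugar shaker where they stand.

Things in the scene. Friction and masses are not known exactly. Their poses are not given: they have to be found in the camera images.
- oblong_caddy: White porcelain caddy with a flush brown wooden lid (white rim round it), loose, 42 mm tall, flat top and bottom, oblong: 60 mm along its x by 124 mm along its y, 0.2 to 0.45 kg. Origin at the centre of its underside, z up. Stands on the counter; either this or the other of the two wide caddies (oblong, large round) carries the stack.
- large_round_caddy: White porcelain caddy with a flush brown wooden lid (white rim round it), loose, 42 mm tall, flat top and bottom, round, 68 mm in diameter, 0.15 to 0.3 kg. Origin at the centre of its underside, z up. Stands on the counter; either this or the other of the two wide caddies (oblong, large round) carries the stack.
- square_caddy: White porcelain caddy with a flush brown wooden lid (white rim round it), loose, 42 mm tall, flat top and bottom, square, 46 by 46 mm along its x and y, 0.1 to 0.2 kg. Origin at the centre of its underside, z up. At the start it stands on the middle of the oblong or the large round caddy.
- small_round_caddy: White porcelain caddy with a flush brown wooden lid (white rim round it), loose, 42 mm tall, flat top and bottom, round, 34 mm in diameter, 0.05 to 0.1 kg. Origin at the centre of its underside, z up. At the start it stands on the square caddy, on top of the stack.
- oblong_coaster: Shallow coaster (tray) of pale plywood, fixed to the counter: floor 5 mm above the counter, lip 11 mm above the counter and 6 mm thick, oblong: 88 mm along its x by 152 mm along its y outside, 76 by 140 mm inside the lip. Origin at the centre of its underside, z up.
- large_round_coaster: Shallow coaster (tray) of pale plywood, fixed to the counter: floor 5 mm above the counter, lip 11 mm above the counter and 6 mm thick, round, 96 mm across outside, 84 mm inside the lip. Origin at the centre of its underside, z up.
- square_coaster: Shallow coaster (tray) of pale plywood, fixed to the counter: floor 5 mm above the counter, lip 11 mm above the counter and 6 mm thick, square, 74 by 74 mm along its x and y outside, 62 by 62 mm inside the lip. Origin at the centre of its underside, z up.
- small_round_coaster: Shallow coaster (tray) of pale plywood, fixed to the counter: floor 5 mm above the counter, lip 11 mm above the counter and 6 mm thick, round, 62 mm across outside, 50 mm inside the lip. Origin at the centre of its underside, z up.
- jam_jar: Bystander: amber glass jar with a steel lid, loose, 58 mm in diameter and 65 mm tall, standing among the coasters. Origin at the centre of its underside, z up.
- sugar_shaker: Bystander: clear glass shaker with a steel cap, loose, 44 mm in diameter and 75 mm tall, standing on the left. Origin at the centre of its underside, z up.
There are look-alikes about, which are no part of the job. Leave any orange look-alike of the oblong_caddy alone. Leave any pink look-alike of the oblong_coaster alone.

How it is judged:
By the outcome, as a careful person would: the job done as asked, in the order asked, and still so for the second after the job is handed in, with the robot touching nothing.
It also fails if it takes over 106 s, if anything falls off the work surface, if the arm or the gripper's body presses on something with over 40 N, if the wrist force passes 120 N, or if a joint passes its speed limit or range.

## Robot

A 7-joint arm with a two-finger parallel gripper is mounted at the origin on the work surface. World frame = base frame: x ahead of the robot, y to its left, z up, the work surface at z = 0. Lengths are in m, angles in rad, forces in N, time in s.
With the tool pointing down it reaches from about 0.4 to 0.9 m from the base axis. Payload 5.5 kg.
Tool frame: the origin (TCP) lies between the finger pads; the fingertips stand 11 mm ahead of it and the grasp point (between the pads) lies 8 mm behind it; z points along the fingers, y is the line along which they close (so a half turn about z gives the same grasp; the last joint's range is limited). The gripper opens to 85 mm and grips with 20 to 120 N. Pads are 22 mm wide; open, the fingers measure 114 mm over their backs; the gripper's body (76 mm by 85 mm) begins 54 mm behind the grasp point. The pads swing forward as they close: fully open they stand 13 mm farther back than shut.
Start: joints at [1.371, 0.501, -0.427, 1.55, 0.221, 1.138, -0.21], TCP at [0.29, -0.582, 0.242] pointing down, gripper open.
Joint ranges: [-2.88, 2.88], [-0.31, 2.03], [-1.54, 1.56], [0.2, 2.42], [-1.41, 4.55], [0.19, 2.02], [-2.57, 2.57]. Speed limits (rad/s): [2.57, 2.57, 3.14, 3.14, 3.14, 3.14, 3.14].

## Interface

Orientations are given as a unit quaternion [x, y, z, w].
In Python, from plant import env gives the robot as it stands.
- The arm moves only by the shell command python3 -m creep 'ROWS'. ROWS is JSON, a list of rows, each a list of 5 numbers: the finger opening in m, from 0 to 0.0854, then the shift along the tool's x, y, z in m, then the turn about the tool's z in degrees. A call has exactly 8 rows; each row shifts and turns the commanded pose from where the row before left it, along the tool's axes as they then stand; what a row does not reach is not made up. A row lasts 1/8 s, in which the tool goes at most 62.5 mm and 10.7 degrees, less where a joint would pass 70% of its speed; a pose out of reach is approached as far as the arm can. A call is refused whole if a number of a shift passes 0.0625 or a number of a turn 10.7, either way. A call with a gripper value outside its range is refused whole. The fingers move at their own pace and stop on an object; the grip force is fixed at half the most. Time passes only in rows, so rows that do not move let the fingers close, or fill a call up. It gives the time, the measured TCP pose, the force, the opening and the grip force at its end, in the units of the state.
- env.get_obs(): the state, without advancing time (a new reading comes with each control period).
- env.snapshot(name): name is "side" or "top" or "wrist"; returns a dict with "img" (384x512x3 uint8, red, green, blue), "depth" (384x512 float32, m along the optical axis (not along the pixel's ray), 0 where there is no reading), "camera_matrix" (3x3 intrinsics, pixels), "dist_coeffs" ([k1, k2, p1, p2, k3] as OpenCV has them; the pictures are not rectified), "pose" (4x4, takes a point from camera to world coordinates). Camera axes: x right, y up, looking along -z (the intrinsics and any distortion apply to the point x, -y, -z); pixel columns grow to the right and rows downward; lengths in m; the calibration is good to about 2 mm. A picture is of the moment at which its call begins.
- env.close_job(): hands the job in; it is judged then, once.
The state is a dict: "clock": time; "joint_pos": joint angles; "joint_vel": joint speeds; "effort": joint torques, N m; "ee_pos": TCP position; "tcp_rot": TCP orientation; "ft_force": force on the tool from outside, world axes, zero at the start; "wrist_torque": the same for the moment, N m; "width": opening from 0.0 (shut) to 1.0 (fully open); "grasp_force": force on a finger pad.
Only numpy, scipy, OpenCV 4.12 (cv2) and the standard library are available. Lean on these libraries where they do the work, as an engineer would, in place of code of your own. Each camera call takes 0.05 s, during which the arm holds its last target. There are 200 camera calls.

## Working session

There is one attempt and no reset: what is moved stays moved. The work goes in short steps, Python scripts to look and compute and a shell command to move; the robot and the scene stay as the last step left them, time stands still between calls to the robot, and variables do not carry over. Pictures are saved under pics/ and viewed, at most 14 in all, crops included, and the job is handed in when it is done.

```bash
mkdir -p pics; ls; cat > h.py <<'E'
import numpy as np, cv2
from plant import env
from scipy.spatial.transform import Rotation as R
def save(n,s): cv2.imwrite(f'pics/{n}.png',s['img'][:,:,::-1])
def cloud(s):
    h,w=s['depth'].shape; u,v=np.meshgrid(np.arange(w),np.arange(h))
    p=cv2.undistortPoints(np.stack([u,v],-1).reshape(-1,1,2).astype(float),np.array(s['camera_matrix']),np.array(s['dist_coeffs'])).reshape(h,w,2)
    d=s['depth']; c=np.stack([p[...,0]*d,-p[...,1]*d,-d],-1); T=np.array(s['pose'])
    return c@T[:3,:3].T+T[:3,3]
E
python3 - <<'E'
from h import *
import pickle
for n in ['top','side']:
    s=env.snapshot(n); save(n+'0',s); pickle.dump(s,open(n+'0.pkl','wb')); print(np.round(s['pose'],3).tolist())
o=env.get_obs(); print(o['clock'],o['ee_pos'],o['tcp_rot'],o['width'])
E
```

```text
pics
[[0.025, 0.994, -0.109, 0.353], [-1.0, 0.025, 0.001, 0.068], [0.004, 0.109, 0.994, 1.022], [0.0, 0.0, 0.0, 1.0]]
[[0.867, 0.282, -0.41, 0.06], [-0.497, 0.519, -0.695, -0.541], [0.017, 0.807, 0.59, 0.612], [0.0, 0.0, 0.0, 1.0]]
0.1 [ 0.28984484 -0.58110087  0.24132401] [ 9.73340945e-01  2.29361237e-01 -2.04502246e-04 -8.86161619e-04] 1.0005847956043816
```

View pics/top0.png

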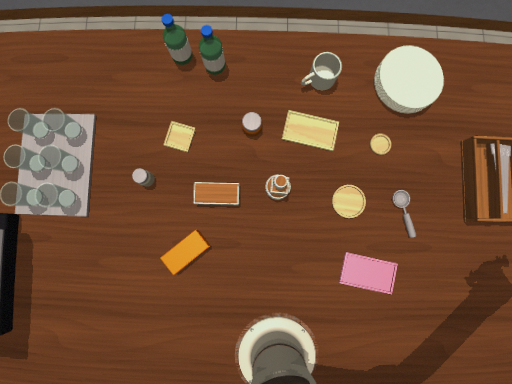

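View pics/side0.png

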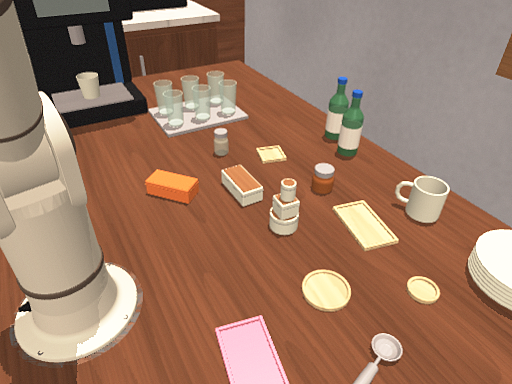

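The top view shows the square coaster at (180,136), jar (252,123), oblong coaster (311,130), small round coaster (381,144), large round coaster (349,201), oblong caddy (217,194), the stack on the large round caddy at (279,186), and the shaker (143,177). The orange and pink look-alikes are at (186,252) and (369,273).

```bash
python3 - <<'E'
from h import *
import pickle
s=pickle.load(open('top0.pkl','rb')); P=cloud(s); hsv=cv2.cvtColor(s['img'],cv2.COLOR_RGB2HSV)
print('px/mm',1000*np.linalg.norm(P[186,300]-P[186,299]))
def fit(name,u,v,r,zlo,zhi,col=None):
    m=np.zeros(P.shape[:2],bool); m[v-r:v+r,u-r:u+r]=1
    m&=(P[...,2]>zlo)&(P[...,2]<zhi)
    if col: m&=np.all((hsv>=col[0])&(hsv<=col[1]),-1)
    n,l,st,c=cv2.connectedComponentsWithStats(m.astype(np.uint8))
    if n<2: print(name,'none');return
    m=l==1+np.argmax(st[1:,4]); q=P[m]
    (c,sz,a)=cv2.minAreaRect((q[:,:2]*1000).astype(np.float32))
    a2=a if sz[0]>=sz[1] else a+90
    print(name,m.sum(),'c',np.round(c,1),'size',np.round(sz,1),'longaxis deg',round(a2,1),'z med',round(1000*np.median(q[:,2]),1))
Y=([18,30,120],[36,200,255])
fit('sqC',180,136,25,-.02,.03,Y);fit('obC',311,130,38,-.02,.03,Y);fit('smC',381,144,20,-.02,.03,Y);fit('lgC',349,201,25,-.02,.03,Y)
fit('obCad',217,194,30,.03,.06)
fit('lgCad',279,186,25,.03,.055);fit('sqCad',279,186,25,.07,.097);fit('smCad',279,186,25,.11,.14)
fit('jar',252,123,18,.05,.08);fit('shaker',143,177,18,.06,.09);fit('orange',186,252,30,.03,.06)
fit('mug',323,72,22,.03,.2)
E
```

```text
px/mm 2.873424731996231
sqC 658 c [610.  293.6] size [76.4 77.4] longaxis deg 165.1 z med 7.1
obC 1592 c [637.8 -86.8] size [154.4  93.1] longaxis deg 78.7 z med 6.9
smC 345 c [ 602.4 -290.6] size [60.2 61.2] longaxis deg 152.7 z med 7.3
lgC 881 c [ 432.7 -195.7] size [91.4 94.5] longaxis deg 91.4 z med 6.6
obCad 997 c [443.6 175.9] size [ 60.4 124.1] longaxis deg 90.6 z med 43.1
lgCad 157 c [459.5   8.3] size [66.9 53.9] longaxis deg 79.1 z med 42.9
sqCad 163 c [467.1   5. ] size [46.1 46.6] longaxis deg 176.3 z med 84.8
smCad 145 c [469.6   5.9] size [30.9 33.2] longaxis deg 93.8 z med 126.9
jar 285 c [641.9  83.4] size [49.9 50. ] longaxis deg 159.8 z med 66.1
shaker 195 c [482.5 379.9] size [39.1 39.1] longaxis deg 136.5 z med 75.6
orange 1029 c [280.9 257. ] size [ 61.9 124.7] longaxis deg 129.2 z med 42.8
mug 640 c [ 800.7 -105.3] size [104.1  80.6] longaxis deg 89.1 z med 67.2
```

```bash
python3 -m creep '[[0.085,0,0,-0.02,8.8],[0.085,0,0,-0.02,8.8],[0.085,0,0,-0.02,8.9],[0.085,0.02,-0.05,0,0],[0.085,0.02,-0.06,0,0],[0.085,0.02,-0.06,0,0],[0.085,0.02,-0.06,0,0],[0.085,0.02,-0.06,0,0]]'; python3 -c "
from h import *
o=env.get_obs();print(o['joint_pos'],R.from_quat(o['tcp_rot']).as_matrix().round(3)[:,0])"
```

```text
clock: 1.1
ee_pos: [0.3894, -0.2923, 0.3021]
tcp_rot: [1.0, 0.0, -0.0, 0.0]
ft_force: [0.8, 0.6, 0.2]
width: 0.995
grasp_force: 0.0
[ 1.0504868   0.14483846 -0.50655797  1.87406645  0.077238    1.14186381
 -1.05432329] [ 1.  0. -0.]
```

```bash
python3 -m creep '[[0.085,0.01,-0.06,0,0],[0.085,0.01,-0.06,0,0],[0.085,0.01,-0.06,0,0],[0.085,0.01,-0.06,0,0],[0.085,0.02,-0.04,0,0],[0.085,0.02,-0.018,0,0],[0.085,0,0,0,0],[0.085,0,0,0,0]]'; python3 - <<'E'
from h import *
import pickle
s=env.snapshot('wrist');save('w1',s);pickle.dump(s,open('w1.pkl','wb'));print(np.round(s['pose'],3).tolist());print(env.get_obs()['joint_pos'].round(2))
P=cloud(s);m=s['depth']>0
for a,b in((.03,.055),(.075,.095),(.115,.14)):
    k=m&(P[...,2]>a)&(P[...,2]<b)&(np.hypot(P[...,0]-.465,P[...,1]-.006)<.07)
    if k.sum()>50:
        q=(P[k][:,:2]*1000).astype(np.float32);print(a,k.sum(),cv2.minAreaRect(q),cv2.minEnclosingCircle(q),np.median(P[k][:,2]))
E
```

```text
clock: 2.1
ee_pos: [0.4683, 0.0029, 0.3018]
tcp_rot: [1.0, -0.0, -0.001, 0.0]
ft_force: [-0.4, -1.1, 0.5]
width: 0.996
grasp_force: 0.0
[[0.0, 0.958, 0.288, 0.542], [-1.0, -0.0, 0.002, 0.001], [0.002, -0.288, 0.958, 0.433], [0.0, 0.0, 0.0, 1.0]]
[ 0.67  0.14 -0.8   1.91  0.11  1.14 -1.74]
0.03 590 ((473.5120544433594, 5.8463287353515625), (53.74142074584961, 66.39385223388672), 2.8513896465301514) ((467.2402038574219, 5.526639938354492), 33.99663162231445) 0.04129217664372775
0.075 588 ((466.946044921875, 3.7287845611572266), (45.98339080810547, 46.13016891479492), 86.07618713378906) ((467.3238525390625, 3.7899999618530273), 30.63618278503418) 0.08302275813914811
0.115 818 ((471.2569274902344, 4.533803939819336), (32.73215103149414, 33.240966796875), 45.48688507080078) ((471.10394287109375, 4.465875148773193), 17.006715774536133) 0.12552981361753207
```

View pics/w1.png

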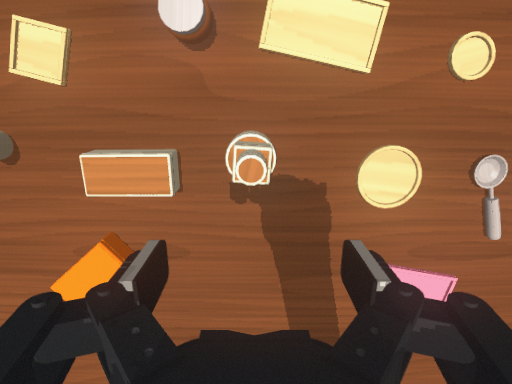

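The wrist view shows the stack at (250,160) on the large round caddy, and its depth agrees with the top view. I'll grasp the small round caddy.

```bash
python3 -m creep '[[0.06,0.003,-0.0015,0.05,0],[0.06,0,0,0.05,0],[0.06,0,0,0.05,0],[0.06,0,0,0.03,0],[0.06,0,0,0.014,0],[0.06,0,0,0,0],[0.02,0,0,0,0],[0.02,0,0,0,0]]'; python3 -m creep '[[0.02,0,0,0,0],[0.02,0,0,0,0],[0.02,0,0,-0.01,0],[0.02,0,0,-0.03,0],[0.02,0,0,-0.05,0],[0.02,0,0.02,-0.02,0],[0.02,0.02,0.04,0,0],[0.02,0.02,0.04,0,0]]'
```

```text
clock: 3.15
ee_pos: [0.4734, 0.0055, 0.1099]
tcp_rot: [1.0, 0.0, 0.002, 0.0]
ft_force: [-0.7, 1.5, 4.7]
width: 0.382
grasp_force: 59.2
clock: 4.15
ee_pos: [0.5127, -0.0962, 0.2198]
tcp_rot: [1.0, 0.0, 0.001, 0.001]
ft_force: [0.3, -0.2, -1.0]
width: 0.379
grasp_force: 59.6
```

```bash
python3 -m creep '[[0.02,0.02,0.04,0,0],[0.02,0.02,0.04,0,0],[0.02,0.02,0.04,0,0],[0.02,0.015,0.04,0,0],[0.02,0.01,0.025,0,0],[0.02,0,0,0,0],[0.02,0,0,0,0],[0.02,0,0,0,0]]'; python3 - <<'E'
from h import *
import pickle
s=pickle.load(open('w1.pkl','rb'));P=cloud(s);hsv=cv2.cvtColor(s['img'],cv2.COLOR_RGB2HSV)
Y=cv2.inRange(hsv,(18,30,120),(36,200,255)).astype(bool)
for n,c in dict(sq=(.61,.2936),sm=(.6024,-.2906),lg=(.4327,-.1957)).items():
    k=Y&(s['depth']>0)&(abs(P[...,2])<.03)&(np.hypot(P[...,0]-c[0],P[...,1]-c[1])<.07);q=(P[k][:,:2]*1000).astype(np.float32)
    print(n,cv2.minAreaRect(q),cv2.minEnclosingCircle(q))
s=env.snapshot('wrist');save('w2',s)
E
```

```text
clock: 5.15
ee_pos: [0.5971, -0.2783, 0.2187]
tcp_rot: [1.0, 0.001, 0.0, -0.0]
ft_force: [0.1, 0.8, 0.0]
width: 0.376
grasp_force: 59.6
sq ((608.5025634765625, 294.2214660644531), (83.57318115234375, 76.28050994873047), 74.93904113769531) ((609.939453125, 293.9814453125), 54.40947341918945)
sm ((602.7798461914062, -292.09295654296875), (62.79629898071289, 61.493621826171875), 1.151768684387207) ((602.5126953125, -295.1588439941406), 34.32950210571289)
lg ((432.3475341796875, -198.69131469726562), (95.9540023803711, 95.54673767089844), 88.44599151611328) ((431.50469970703125, -201.8521270751953), 51.62060546875)
```

View pics/w2.png

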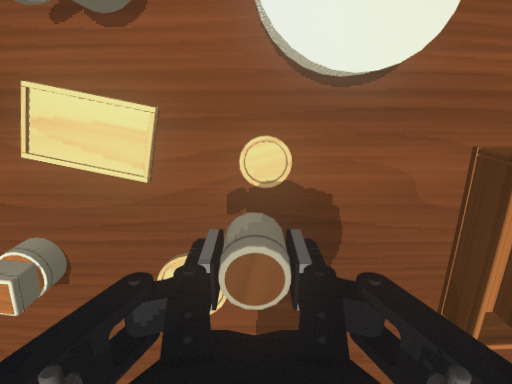

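The wrist view shows the caddy held upright with the small coaster just ahead at (265,161). Now I'll lower it.

```bash
python3 -m creep '[[0.02,0.007,0.013,0.03,0],[0.02,0,0,0.045,0],[0.02,0,0,0.045,0],[0.02,0,0,0.03,0],[0.02,0,0,0.015,0],[0.02,0,0,0.01,0],[0.02,0,0,0.005,0],[0.02,0,0,0,0]]'
```

```text
clock: 6.2
ee_pos: [0.6047, -0.293, 0.039]
tcp_rot: [1.0, 0.0, 0.0, 0.0]
ft_force: [0.2, 0.2, -1.2]
width: 0.378
grasp_force: 59.7
```

```bash
python3 -m creep '[[0.02,0,-0.0015,0.003,0],[0.02,0,0,0.003,0],[0.02,0,0,0.002,0],[0.02,0,0,0,0],[0.055,0,0,0,0],[0.055,0,0,0,0],[0.055,0,0,0,0],[0.055,0,0,-0.005,0]]';python3 -m creep '[[0.055,0,0,-0.01,0],[0.06,0,0,-0.03,0],[0.06,0,0,-0.04,0],[0.06,0,0,-0.05,0],[0.06,-0.02,-0.02,-0.04,0],[0.06,-0.03,-0.03,0,0],[0.06,0,0,0,0],[0.06,0,0,0,0]]'; python3 - <<'E'
from h import *
s=env.snapshot('wrist');save('w3',s);P=cloud(s)
k=(s['depth']>0)&(P[...,2]>.04)&(P[...,2]<.055)&(np.hypot(P[...,0]-.603,P[...,1]+.291)<.03);q=(P[k][:,:2]*1000).astype(np.float32)
print(k.sum(),cv2.minEnclosingCircle(q),np.median(P[k][:,2]),np.ptp(P[k][:,2]))
E
```

```text
clock: 7.2
ee_pos: [0.6038, -0.2912, 0.035]
tcp_rot: [1.0, 0.0, -0.0, -0.0]
ft_force: [-0.1, 0.2, 0.7]
width: 0.641
grasp_force: 0.0
clock: 8.2
ee_pos: [0.5545, -0.242, 0.2062]
tcp_rot: [1.0, 0.0, 0.001, 0.001]
ft_force: [0.2, -0.6, 0.3]
width: 0.703
grasp_force: 0.0
960 ((600.8292236328125, -293.0364990234375), 17.030553817749023) 0.046881306912315596 0.008977529925364214
```

View pics/w3.png

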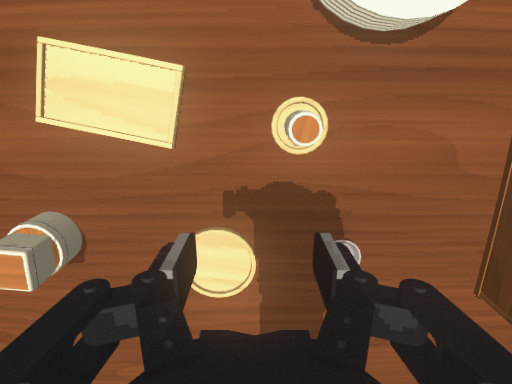

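The small caddy sits flat in its coaster (top at z=46.9 mm, about (303,127)). Next is the square caddy, approached with the tool turned about 86°.

```bash
python3 -m creep '[[0.075,0,0,0,-10.7],[0.075,0,0,0,-10.7],[0.075,0,0,0,-10.7],[0.075,0,0,0,-10.7],[0.075,0,0,0,-10.7],[0.075,0,0,0,-10.7],[0.075,0,0,0,-10.7],[0.075,0,0,0,-10.7]]' >/dev/null;python3 -m creep '[[0.075,0.048,-0.021,0,0],[0.075,0.048,-0.021,0,0],[0.075,0.048,-0.021,0,0],[0.075,0.048,-0.021,0,0],[0.075,0.047,-0.021,0,0],[0.075,0,0,0,0],[0.075,0,0,0,0],[0.075,0,0,0,0]]'; cat >> h.py <<'E'
def to(x,y,z=None):
    o=env.get_obs();M=R.from_quat(o['tcp_rot']).as_matrix();p=np.array(o['ee_pos'])
    d=M.T@(np.array([x,y,p[2] if z is None else z])-p)
    print('phi',round(np.degrees(np.arctan2(M[1,0],M[0,0])),2),'shift',d.round(4),'joints',np.round(o['joint_pos'],2))
E
python3 -c "
from h import *
to(.467,.004,.066)"
```

```text
clock: 10.25
ee_pos: [0.4686, 0.0035, 0.2052]
tcp_rot: [0.735, 0.679, 0.0, -0.0]
ft_force: [0.5, 0.8, 0.2]
width: 0.879
grasp_force: 0.0
phi 85.45 shift [ 0.0003 -0.0016  0.1392] joints [ 0.88  0.39 -1.13  2.01  0.42  0.99 -0.53]
```

```bash
python3 -m creep '[[0.07,0,-0.0015,0.045,-0.5],[0.07,0,0,0.045,0],[0.07,0,0,0.03,0],[0.07,0,0,0.014,0],[0.07,0,0,0.004,0],[0.07,0,0,0,0],[0.03,0,0,0,0],[0.03,0,0,0,0]]'; python3 -m creep '[[0.03,0,0,0,0],[0.03,0,0,0,0],[0.03,0,0,-0.01,0],[0.03,0,0,-0.03,0],[0.03,0,0,-0.05,0],[0.03,0,0,-0.05,0],[0.03,0,0,0,0],[0.03,0,0,0,0]]'
python3 - <<'E'
from h import *
s=env.snapshot('wrist');save('w4',s);P=cloud(s);to(.609,.294)
for a,b in((.03,.055),):
    k=(s['depth']>0)&(P[...,2]>a)&(P[...,2]<b)&(np.hypot(P[...,0]-.467,P[...,1]-.006)<.06)
    if k.sum()>50: q=(P[k][:,:2]*1000).astype(np.float32);print(a,k.sum(),cv2.minAreaRect(q),cv2.minEnclosingCircle(q))
E
```

```text
clock: 11.25
ee_pos: [0.4671, 0.0049, 0.0685]
tcp_rot: [0.731, 0.683, 0.0, 0.001]
ft_force: [-1.3, -0.3, 6.8]
width: 0.528
grasp_force: 62.1
clock: 12.25
ee_pos: [0.4657, 0.0044, 0.207]
tcp_rot: [0.731, 0.683, -0.001, 0.0]
ft_force: [-0.8, -0.2, -1.7]
width: 0.53
grasp_force: 61.9
phi 86.1 shift [ 0.2985  0.1238 -0.0004] joints [ 0.89  0.39 -1.14  2.02  0.42  1.   -0.52]
0.03 3166 ((466.51983642578125, 11.789190292358398), (57.84402847290039, 67.37286376953125), 86.14923095703125) ((466.1853332519531, 7.324731349945068), 33.97235107421875)
```

View pics/w4.png

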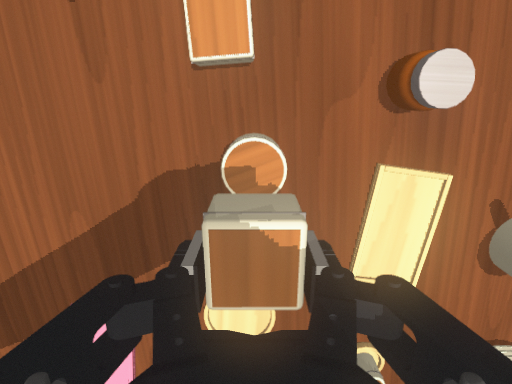

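The square caddy is held upright, and the large round caddy is left at (254,165). Moving to the square coaster.

```bash
python3 -m creep '[[0.03,0.03,0.012,0,0],[0.03,0.05,0.02,0,0],[0.03,0.055,0.023,0,0],[0.03,0.055,0.023,0,0],[0.03,0.05,0.02,0,0],[0.03,0.04,0.017,0,0],[0.03,0.018,0.009,0,5.5],[0.03,0,0,0,5.5]]'; python3 -m creep '[[0.03,0,0,0,0],[0.03,0,0,0,0],[0.03,0,0,0.02,0],[0.03,0,0,0.03,0],[0.03,0,0,0.03,0],[0.03,0,0,0,0],[0.03,0,0,0,0],[0.03,0,0,0,0]]'
python3 - <<'E'
from h import *
s=env.snapshot('wrist');save('w5',s);P=cloud(s);to(.609,.294,.0315)
E
```

```text
clock: 13.3
ee_pos: [0.6086, 0.2965, 0.2042]
tcp_rot: [0.793, 0.61, -0.002, -0.001]
ft_force: [0.4, -0.1, -1.3]
width: 0.529
grasp_force: 61.8
clock: 14.3
ee_pos: [0.6109, 0.2946, 0.1289]
tcp_rot: [0.793, 0.61, 0.001, 0.0]
ft_force: [0.2, 0.0, -1.8]
width: 0.525
grasp_force: 61.7
phi 75.12 shift [-0.0012 -0.0019  0.0973] joints [ 0.06  0.8  -0.85  1.55  0.65  1.09 -1.21]
```

View pics/w5.png

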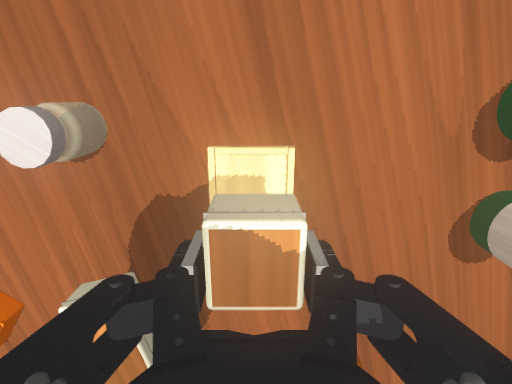

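The caddy is aligned with the square coaster at (251,175). Lowering.

```bash
python3 -m creep '[[0.03,0,-0.0015,0.04,0],[0.03,0,0,0.03,0],[0.03,0,0,0.015,0],[0.03,0,0,0.005,0],[0.03,0,0,0.004,0],[0.03,0,0,0,0],[0.03,0,0,0,0],[0.03,0,0,0,0]]'; python3 -c "
from h import *
to(.609,.294,.0315)"
```

```text
clock: 15.35
ee_pos: [0.609, 0.2945, 0.0339]
tcp_rot: [0.793, 0.61, 0.0, 0.0]
ft_force: [-1.0, -0.5, -1.7]
width: 0.527
grasp_force: 61.9
phi 75.12 shift [-0.0005  0.0001  0.0024] joints [ 0.02  0.9  -0.77  1.59  0.74  0.96 -1.26]
```

```bash
python3 -m creep '[[0.03,0,0,0.002,0],[0.03,0,0,0,0],[0.065,0,0,0,0],[0.065,0,0,0,0],[0.065,0,0,0,0],[0.065,0,0,-0.005,0],[0.07,0,0,-0.02,0],[0.07,0,0,-0.04,0]]';python3 -m creep '[[0.085,0,0,-0.05,0],[0.085,-0.045,-0.009,-0.05,0],[0.085,-0.045,-0.009,0,0],[0.085,0,0,0,0],[0.085,0,0,0,0],[0.085,0,0,0,0],[0.085,0,0,0,0],[0.085,0,0,0,0]]'; python3 - <<'E'
from h import *
s=env.snapshot('wrist');save('w6',s);P=cloud(s)
k=(s['depth']>0)&(P[...,2]>.04)&(P[...,2]<.055)&(np.hypot(P[...,0]-.609,P[...,1]-.294)<.05);q=(P[k][:,:2]*1000).astype(np.float32)
print(k.sum(),cv2.minAreaRect(q),np.median(P[k][:,2]),np.ptp(P[k][:,2]))
hsv=cv2.cvtColor(s['img'],cv2.COLOR_RGB2HSV)
Y=cv2.inRange(hsv,(18,30,120),(36,200,255)).astype(bool)&(s['depth']>0)&(P[...,2]<.03)&(np.hypot(P[...,0]-.609,P[...,1]-.294)<.07)
print(cv2.minAreaRect((P[Y][:,:2]*1000).astype(np.float32)))
to(.4663,.0065)
E
```

```text
clock: 16.35
ee_pos: [0.6078, 0.2938, 0.0966]
tcp_rot: [0.793, 0.61, -0.001, -0.0]
ft_force: [0.6, -0.1, -0.5]
width: 0.816
grasp_force: 0.0
clock: 17.35
ee_pos: [0.5696, 0.2161, 0.1921]
tcp_rot: [0.792, 0.61, -0.0, -0.0]
ft_force: [0.6, -0.7, -0.9]
width: 0.994
grasp_force: 0.0
2829 ((610.0188598632812, 293.5124816894531), (45.85005187988281, 46.242767333984375), 75.21552276611328) 0.04669522005584059 0.007369723808593742
((609.459228515625, 291.9035949707031), (75.34591674804688, 75.553466796875), 74.73632049560547)
phi 75.17 shift [-0.2289 -0.0463 -0.    ] joints [ 0.26  0.63 -0.93  1.69  0.56  1.11 -1.1 ]
```

View pics/w6.png

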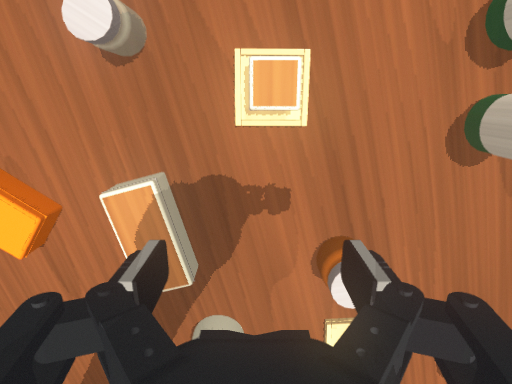

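The square caddy is well inside its coaster at (272,86). Moving to the large round caddy.

```bash
python3 -m creep '[[0.0854,-0.04,-0.008,0,0],[0.0854,-0.05,-0.01,0,0],[0.0854,-0.05,-0.01,0,0],[0.0854,-0.05,-0.01,0,0],[0.0854,-0.039,-0.008,0,0],[0.0854,0,0,0,0],[0.0854,0,0,0,0],[0.0854,0,0,0,0]]'; python3 - <<'E'
from h import *
s=env.snapshot('wrist');P=cloud(s)
k=(s['depth']>0)&(P[...,2]>.036)&(P[...,2]<.05)&(np.hypot(P[...,0]-.466,P[...,1]-.006)<.05);q=(P[k][:,:2]*1000).astype(np.float32)
print(k.sum(),cv2.minEnclosingCircle(q),np.median(P[k][:,2]));c=np.array(cv2.minEnclosingCircle(q)[0])/1000
to(*c,.024)
E
```

```text
clock: 18.4
ee_pos: [0.4672, 0.0074, 0.1927]
tcp_rot: [0.792, 0.611, 0.001, -0.0]
ft_force: [0.3, 0.2, 0.1]
width: 1.001
grasp_force: 0.0
3630 ((466.268798828125, 6.719553470611572), 33.821537017822266) 0.04177796829937233
phi 75.26 shift [-0.0011 -0.0006  0.1686] joints [ 0.83  0.39 -1.06  2.03  0.41  0.96 -0.71]
```

```bash
python3 -m creep '[[0.0854,-0.001,-0.0005,0.05,0],[0.0854,0,0,0.05,0],[0.0854,0,0,0.04,0],[0.0854,0,0,0.02,0],[0.0854,0,0,0.01,0],[0.0854,0,0,0.004,0],[0.0854,0,0,0,0],[0.0854,0,0,0,0]]'; python3 -m creep '[[0.05,0,0,0,0],[0.05,0,0,0,0],[0.05,0,0,0,0],[0.05,0,0,0,0],[0.05,0,0,-0.01,0],[0.05,0,0,-0.03,0],[0.05,0,0,-0.03,0],[0.05,0,0,-0.03,0]]'; python3 -c "
from h import *
to(.4325,-.197)"
```

```text
clock: 19.45
ee_pos: [0.4665, 0.0049, 0.0191]
tcp_rot: [0.793, 0.61, 0.001, 0.001]
ft_force: [0.6, -1.1, 1.0]
width: 1.001
grasp_force: 0.0
clock: 20.45
ee_pos: [0.4655, 0.0049, 0.1196]
tcp_rot: [0.793, 0.61, -0.0, -0.0]
ft_force: [0.7, -0.2, -1.7]
width: 0.777
grasp_force: 67.5
phi 75.13 shift [-0.2036  0.0199  0.    ] joints [ 0.72  0.5  -0.95  2.09  0.56  0.83 -0.83]
```

```bash
python3 -m creep '[[0.05,-0.025,0.002,0,0],[0.05,-0.045,0.004,0,0],[0.05,-0.045,0.004,0,0],[0.05,-0.045,0.005,0,0],[0.05,-0.03,0.003,0,0],[0.05,-0.0155,0.002,0,0],[0.05,0,0,0,0],[0.05,0,0,0,0]]'; python3 - <<'E'
from h import *
s=env.snapshot('wrist');save('w7',s);s=env.snapshot('top');save('t7',s)
P=cloud(s);hsv=cv2.cvtColor(s['img'],cv2.COLOR_RGB2HSV)
to(.432,-.199,.0245)
E
```

```text
clock: 21.45
ee_pos: [0.4327, -0.1971, 0.1185]
tcp_rot: [0.792, 0.61, 0.0, -0.0]
ft_force: [-1.4, 0.1, -1.9]
width: 0.779
grasp_force: 67.5
phi 75.27 shift [-0.002  -0.0003  0.094 ] joints [ 1.14  0.51 -0.94  2.07  0.56  0.83 -0.39]
```

View pics/w7.png

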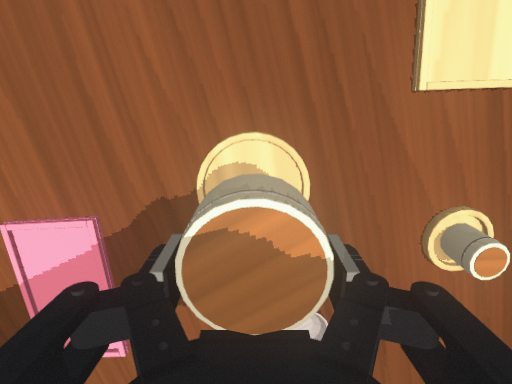

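The coaster at (253,175) is centred under the held caddy at (255,265). Lowering.

```bash
python3 -m creep '[[0.05,-0.002,0,0.035,0],[0.05,0,0,0.03,0],[0.05,0,0,0.015,0],[0.05,0,0,0.006,0],[0.05,0,0,0.004,0],[0.05,0,0,0.002,0],[0.05,0,0,0,0],[0.05,0,0,0,0]]'; python3 -c "
from h import *
to(.432,-.199,.0241)"
```

```text
clock: 22.55
ee_pos: [0.4321, -0.201, 0.0267]
tcp_rot: [0.793, 0.609, 0.0, 0.0]
ft_force: [0.2, -0.2, -1.1]
width: 0.778
grasp_force: 67.5
phi 75.1 shift [ 0.0019 -0.0006  0.0026] joints [ 1.01  0.66 -0.77  2.1   0.75  0.68 -0.53]
```

```bash
python3 -m creep '[[0.05,0.001,0,0.0025,0],[0.05,0,0,0,0],[0.0854,0,0,0,0],[0.0854,0,0,0,0],[0.0854,0,0,0,0],[0.0854,0,0,-0.005,0],[0.0854,0,0,-0.02,0],[0.0854,0,0,-0.05,0]]';python3 -m creep '[[0.0854,0,0,-0.06,-7.7],[0.0854,0,0,-0.04,-7.7],[0.0854,0.04,0,0,0],[0.0854,0.06,0.003,0,0],[0.0854,0.06,0.003,0,0],[0.0854,0.06,0.003,0,0],[0.0854,0,0,0,0],[0.0854,0,0,0,0]]'; python3 - <<'E'
from h import *
s=env.snapshot('wrist');save('w8',s);P=cloud(s)
to(.4436,.1759)
s=env.snapshot('top');P=cloud(s)
k=(s['depth']>0)&(P[...,2]>.04)&(P[...,2]<.058)&(np.hypot(P[...,0]-.4325,P[...,1]+.197)<.055);q=(P[k][:,:2]*1000).astype(np.float32)
print(k.sum(),cv2.minEnclosingCircle(q),np.median(P[k][:,2]),np.ptp(P[k][:,2]))
save('t8',{'img':cv2.resize(s['img'][100:300,150:420],None,fx=2.5,fy=2.5)})
E
```

```text
clock: 23.55
ee_pos: [0.4306, -0.199, 0.0984]
tcp_rot: [0.793, 0.61, -0.001, -0.002]
ft_force: [0.4, -0.7, -0.1]
width: 1.0
grasp_force: 0.0
clock: 24.55
ee_pos: [0.4389, 0.0202, 0.1989]
tcp_rot: [0.703, 0.711, -0.0, 0.0]
ft_force: [0.2, 0.5, -0.3]
width: 1.0
grasp_force: 0.0
phi 90.46 shift [ 1.566e-01  5.900e-03 -1.000e-04] joints [ 0.92  0.35 -1.18  2.08  0.4   0.96 -0.47]
34 ((450.7767333984375, -216.60594177246094), 19.375682830810547) 0.04817655940914245 0.008809636786221486
```

View pics/t8.png

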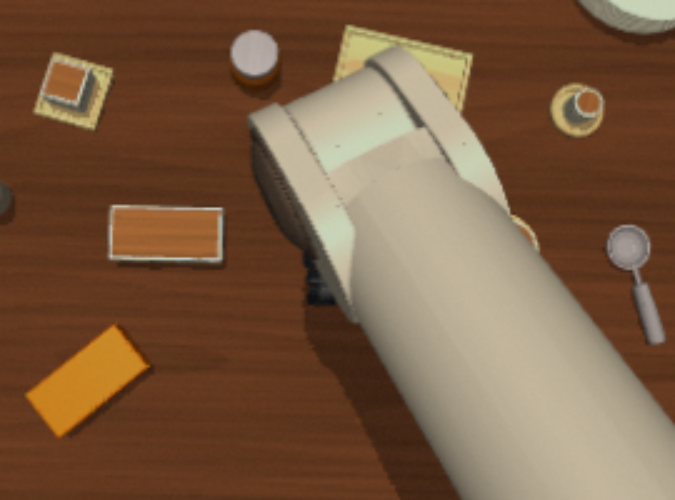

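The arm hides the large round coaster, so I'll check that one later. The small and square caddies still look right. Going on to the oblong caddy.

```bash
python3 -m creep '[[0.0854,0.04,0.001,0,0],[0.0854,0.05,0.002,0,0],[0.0854,0.04,0.002,0,0],[0.0854,0.0265,0.001,0,0],[0.0854,0,0,0,0],[0.0854,0,0,0,0],[0.0854,0,0,0,0],[0.0854,0,0,0,0]]'; python3 - <<'E'
from h import *
s=env.snapshot('wrist');P=cloud(s)
k=(s['depth']>0)&(P[...,2]>.036)&(P[...,2]<.05)&(np.hypot(P[...,0]-.4436,P[...,1]-.176)<.09);q=(P[k][:,:2]*1000).astype(np.float32)
print(k.sum(),cv2.minAreaRect(q));c=np.array(cv2.minAreaRect(q)[0])/1000
to(*c,.020)
s=env.snapshot('top');P=cloud(s)
k=(s['depth']>0)&(P[...,2]>.04)&(P[...,2]<.058)&(np.hypot(P[...,0]-.4325,P[...,1]+.197)<.055);q=(P[k][:,:2]*1000).astype(np.float32)
print(k.sum(),cv2.minEnclosingCircle(q),np.median(P[k][:,2]),np.ptp(P[k][:,2]))
E
```

```text
clock: 25.65
ee_pos: [0.4439, 0.1755, 0.1988]
tcp_rot: [0.705, 0.71, -0.0, 0.0]
ft_force: [0.1, -0.2, -0.0]
width: 1.003
grasp_force: 0.0
7172 ((443.4317626953125, 176.1399383544922), (60.13573455810547, 122.04493713378906), 0.2541070878505707)
phi 90.42 shift [ 0.0004 -0.0004  0.1788] joints [ 0.49  0.43 -1.12  2.    0.46  1.   -0.85]
496 ((433.7584533691406, -196.9601287841797), 34.69025802612305) 0.048140358313056186 0.013650258247410618
```

The large round caddy is centred in its coaster. Gripping the oblong caddy.

```bash
python3 -m creep '[[0.0854,0,0,0.05,0],[0.0854,0,0,0.05,0],[0.0854,0,0,0.04,0],[0.0854,0,0,0.025,0],[0.0854,0,0,0.01,0],[0.0854,0,0,0.005,0],[0.0854,0,0,0,0],[0.0854,0,0,0,0]]'; python3 -m creep '[[0.04,0,0,0,0],[0.04,0,0,0,0],[0.04,0,0,0,0],[0.04,0,0,0,0],[0.04,0,0,-0.01,0],[0.04,0,0,-0.04,0],[0.04,0,0,-0.05,0],[0.04,0,0,-0.04,0]]'; python3 -c "
from h import *
to(.6378,-.0868)"
```

```text
clock: 26.75
ee_pos: [0.4444, 0.177, 0.0197]
tcp_rot: [0.704, 0.71, 0.001, 0.0]
ft_force: [0.4, 0.3, -0.1]
width: 0.999
grasp_force: 0.0
clock: 27.75
ee_pos: [0.4434, 0.177, 0.1607]
tcp_rot: [0.704, 0.711, 0.0, 0.0]
ft_force: [0.9, 0.4, -2.3]
width: 0.689
grasp_force: 66.2
phi 90.55 shift [-0.2656  0.1918  0.    ] joints [ 0.44  0.48 -1.06  2.03  0.53  0.93 -0.9 ]
```

```bash
python3 -m creep '[[0.04,-0.02,0.015,0,0],[0.04,-0.04,0.03,0,0],[0.04,-0.045,0.033,0,0],[0.04,-0.045,0.033,0,0],[0.04,-0.045,0.033,0,0],[0.04,-0.04,0.028,0,0],[0.04,-0.02,0.013,0,0],[0.04,-0.0105,0.007,0,0]]'; python3 -m creep '[[0.04,0,0,0,4],[0.04,0,0,0,4],[0.04,0,0,0,3.8],[0.04,0,0,0.02,0],[0.04,0,0,0.02,0],[0.04,0,0,0,0],[0.04,0,0,0,0],[0.04,0,0,0,0]]'; python3 - <<'E'
from h import *
s=env.snapshot('wrist');save('w9',s);to(.6378,-.0868,.0247)
E
```

```text
clock: 28.75
ee_pos: [0.638, -0.0887, 0.1585]
tcp_rot: [0.705, 0.71, -0.0, -0.0]
ft_force: [-1.0, 0.8, -3.5]
width: 0.694
grasp_force: 66.2
clock: 29.75
ee_pos: [0.6386, -0.0867, 0.1194]
tcp_rot: [0.773, 0.634, 0.001, 0.0]
ft_force: [1.4, 0.5, -3.2]
width: 0.695
grasp_force: 66.1
phi 78.72 shift [-0.0002 -0.0009  0.0948] joints [ 0.67  0.76 -0.85  1.65  0.65  1.03 -0.58]
```

View pics/w9.png

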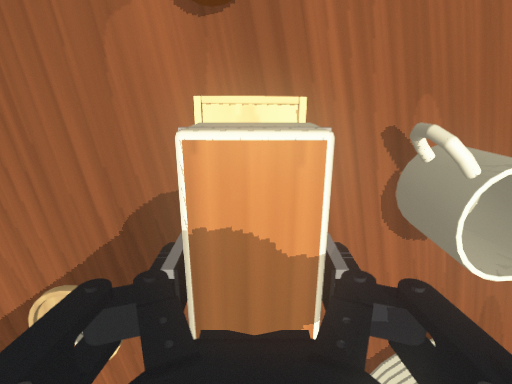

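The caddy is held square and the coaster's far end is at rows 97–122, columns 194–307. I'll measure the fit in the tool frame before lowering.

```bash
python3 - <<'E'
from h import *
s=env.snapshot('wrist');P=cloud(s);o=env.get_obs();M=R.from_quat(o['tcp_rot']).as_matrix();Q=(P-o['ee_pos'])@M*1000
hsv=cv2.cvtColor(s['img'],cv2.COLOR_RGB2HSV);z=P[...,2];v=s['depth']>0
lip=v&cv2.inRange(hsv,(18,30,120),(36,220,255)).astype(bool)&(z<.03)&(np.abs(Q[...,1])<70)&(Q[...,0]>0)&(Q[...,0]<110)
cad=v&(z>.12)&(z<.16)&(np.abs(Q[...,1])<40)&(Q[...,0]<90)&(Q[...,0]>20)
for n,m in(('lip',lip),('cad top',cad)):
    q=Q[m];print(n,m.sum(),'x max',np.percentile(q[:,0],[99,100]),'y',np.percentile(q[:,1],[0,1,99,100]),np.median(P[m][:,2]))
E
```

```text
lip 3040 x max [74.15597641 74.92826313] y [-48.97513044 -45.60662848  40.49991865  67.89953183] 0.00527551760220768
cad top 16673 x max [61.20832276 61.50194973] y [-29.45765502 -28.06581574  29.61543161  31.2793027 ] 0.14160730851631012
```

```bash
python3 -m creep '[[0.04,0,-0.002,0.035,0],[0.04,0,0,0.03,0],[0.04,0,0,0.015,0],[0.04,0,0,0.006,0],[0.04,0,0,0.004,0],[0.04,0,0,0.002,0],[0.04,0,0,0,0],[0.04,0,0,0,0]]'; python3 -c "
from h import *
to(.6362,-.0868,.0247)"
```

```text
clock: 30.85
ee_pos: [0.6365, -0.0866, 0.0274]
tcp_rot: [0.773, 0.634, 0.0, 0.0]
ft_force: [0.3, 0.3, -2.7]
width: 0.697
grasp_force: 66.2
phi 78.72 shift [-0.0003 -0.0002  0.0027] joints [ 0.62  0.87 -0.77  1.69  0.74  0.9  -0.65]
```

```bash
python3 -m creep '[[0.04,0,0,0.0025,0],[0.04,0,0,0,0],[0.08,0,0,0,0],[0.08,0,0,0,0],[0.08,0,0,0,0],[0.08,0,0,-0.005,0],[0.08,0,0,-0.02,0],[0.08,0,0,-0.05,0]]';python3 -m creep '[[0.08,0,0,-0.06,0],[0.08,0,0,-0.06,0],[0.08,0,0,-0.06,0],[0.08,0,-0.03,0,0],[0.08,-0.05,-0.04,0,0],[0.08,-0.05,-0.04,0,0],[0.08,-0.05,-0.04,0,0],[0.08,-0.05,-0.04,0,0]]';python3 -m creep '[[0.08,-0.05,-0.02,0,0],[0.08,-0.05,-0.02,0,0],[0.08,-0.05,-0.02,0,0],[0.08,-0.05,-0.02,0,0],[0.08,-0.05,0,0,0],[0.08,-0.03,0,0,0],[0.08,0,0,0,0],[0.08,0,0,0,0]]'; python3 - <<'E'
from h import *
s=env.snapshot('top');save('t9',{'img':cv2.resize(s['img'][80:300,110:430],None,fx=2.4,fy=2.4)});P=cloud(s)
for n,x,y,r,a,b in(('ob',.6378,-.0868,.09,.04,.056),('lg',.4325,-.197,.055,.04,.056),('sq',.609,.294,.05,.04,.056),('sm',.6026,-.291,.03,.04,.056),('jar',.642,.083,.05,.05,.08),('shaker',.4825,.38,.04,.06,.09)):
    k=(s['depth']>0)&(P[...,2]>a)&(P[...,2]<b)&(np.hypot(P[...,0]-x,P[...,1]-y)<r);q=(P[k][:,:2]*1000).astype(np.float32)
    A=np.c_[P[k][:,:2],np.ones(k.sum())]; t=np.linalg.lstsq(A,P[k][:,2],rcond=None)[0]
    print(n,k.sum(),np.round(cv2.minAreaRect(q)[0],1),np.round(cv2.minAreaRect(q)[1],1),round(cv2.minAreaRect(q)[2],1),'z',np.median(P[k][:,2]).round(4),'slope deg',np.degrees(t[:2]).round(1))
E
```

```text
clock: 31.85
ee_pos: [0.6345, -0.0865, 0.0991]
tcp_rot: [0.773, 0.634, -0.001, -0.002]
ft_force: [0.7, -1.0, -0.1]
width: 0.939
grasp_force: 0.0
clock: 32.85
ee_pos: [0.4139, -0.2423, 0.2804]
tcp_rot: [0.773, 0.635, -0.0, 0.001]
ft_force: [0.3, -1.2, -0.3]
width: 0.936
grasp_force: 0.0
clock: 33.85
ee_pos: [0.283, -0.4993, 0.2801]
tcp_rot: [0.773, 0.635, 0.0, 0.0]
ft_force: [0.1, -0.3, 0.1]
width: 0.935
grasp_force: 0.0
ob 941 [638.1 -84.9] [124.5  61.4] 78.4 z 0.0484 slope deg [ 0.9 -0.3]
lg 495 [ 432.9 -196.1] [65.9 66.3] 1.0 z 0.0482 slope deg [ 0.5 -0.7]
sq 275 [610.7 295.2] [47.5 46.5] 74.5 z 0.048 slope deg [1.3 1.6]
sm 126 [ 599.9 -291.4] [35.9 31.7] 88.9 z 0.0482 slope deg [ 1.8 -4.4]
jar 286 [642.1  82.8] [51.2 49.3] 1.2 z 0.0663 slope deg [2.7 0.2]
shaker 194 [482.4 379.9] [38.3 39.7] 51.7 z 0.0757 slope deg [1.9 3.8]
```

View pics/t9.png

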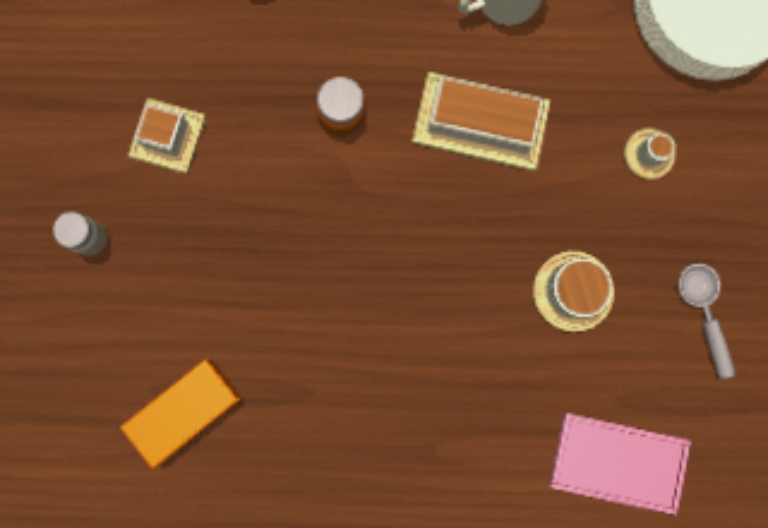

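The crop shows all four caddies inside their coasters, with equal top heights (48 mm). The jar and shaker haven't moved. Handing in.

```bash
python3 -c "
from h import *
print(env.close_job())"
```

```text
the job is handed in; nothing more can be done
None
```

All four caddies stand upright and flat in their matching coasters, the jam jar and sugar shaker have not moved, and I handed the job in at about 34 s of the 106 s allowed; no verdict came back.

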